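Rack the drum sanders in order of size

ROBOT

A 6-joint arm with a two-finger parallel gripper is mounted at the origin on the work surface. World frame = base frame: x ahead of the robot, y to its left, z up, the work surface at z = 0. Lengths are in m, angles in rad, forces in N, time in s.
With the tool pointing down it reaches from about 0.35 to 0.85 m from the base axis. Payload 8.1 kg.
Tool frame: the origin (TCP) lies at the very end of the fingers, on their centre line; the grasp point (between the pads) lies 19 mm behind it; x points along the fingers, z is the direction in which the jaws open and shut, and the axes are right-handed (so a half turn about x gives the same grasp; the last joint's range is limited). The gripper opens to 93 mm and grips with 3 to 60 N. Pads are 15 mm wide; open, the fingers measure 128 mm over their backs; the gripper's body (75 mm by 188 mm) begins 65 mm behind the grasp point.
Start: joints at [1.031, 0.13, 1.488, -0, 1.523, -0.085], TCP at [0.264, 0.539, 0.219] pointing down, gripper open.
Joint ranges: [-2.96, 2.96], [-0.89, 2.26], [0.02, 2.5], [-1.34, 4.48], [0, 2.73], [-2.66, 2.66]. Speed limits (rad/s): [2.39, 2.39, 2.79, 3.14, 3.14, 3.14].

INTERFACE

Orientations are given as a unit quaternion [x, y, z, w].
In Python, from station import ctrl gives the robot as it stands.
- The arm moves only by the tool step_arm, never from a script. Its argument "rows" is one flat list of numbers, 4 for each row, row after row: the shift along the tool's x, y, z in mm, then the turn about the tool's x in degrees. In form: [dx, dy, dz, turn, dx, dy, dz, turn, ...]. A call has 1 to 10 rows; each row shifts and turns the commanded pose from where the row before left it, along the tool's axes as they then stand; what a row does not reach is not made up. A row lasts 1/8 s, in which the tool goes at most 62.5 mm and 10.7 degrees, less where a joint would pass 70% of its speed; a pose out of reach is approached as far as the arm can. A call is refused whole if a number of a shift passes 62.5 or a number of a turn 10.7, either way. A call with a gripper value outside its range is refused whole. "jaw" is the opening, from 0 (shut) to 1 (fully open), set as the call begins (left out, the last holds). The fingers move at their own pace and stop on an object; the grip force is fixed at half the most. Time passes only in rows, so rows that do not move let the fingers close. It gives the time, the measured TCP pose, the force and the opening at its end, in the units of the state.
- ctrl.get_obs(): the state, without advancing time (a new reading comes with each control period).
- ctrl.snapshot(name): name is "scene" or "top" or "wrist"; returns a dict with "image" (400x640x3 uint8, blue, green, red), "mtx" (3x3 intrinsics, pixels), "origin" and "rotation" of the camera in the world; the wrist camera has in their place "hand_eye" (4x4, takes a point from camera to tool coordinates, whose origin is the TCP and whose axes are the tool frame's). Camera axes: x right, y down, z forward; pixel columns grow to the right and rows downward; lengths in m; the calibration is good to about 2 mm. A picture is of the moment at which its call begins: read the wrist's pose just before it. There is no depth.
- ctrl.sign_off(): hands the job in, once; it reports no verdict.
The state is a dict: "t": time; "joint_positions": joint angles; "joint_vel": joint speeds; "tau": joint torques, N m; "tool_pos": TCP position; "eef_rot": TCP orientation; "ft_force": force on the tool from outside, world axes, zero at the start; "ft_torque": the same for the moment, N m; "opening": opening from 0.0 (shut) to 1.0 (fully open).
Only numpy, scipy, OpenCV 4.12 (cv2) and the standard library are available. Lean on these libraries where they do the work, as an engineer would, in place of code of your own. Each camera call takes 0.05 s, during which the arm holds its last target.

TASK

Put the drill press's four drum sanders away on the wooden rack: one standing upright on the middle of each black spot, in order of thickness, with the thinnest on the spot beside the red button and the thickest at the other end. Do not knock any of them over, and leave the bowl of beads where it is.

Things in the scene. Friction and masses are not known exactly. Their poses are not given: they have to be found in the camera images.
- drum_28_center (a point): Centre of the thinnest drum sander: an upright drum of reddish-brown abrasive, 28 mm in diameter and 50 mm high, grey on top, with a bare steel shank 10 mm in diameter rising 36 mm from the middle of its top (86 mm high in all). It stands loose on its flat end. This point is on its axis, 43 mm above its foot (half-way up, so 7 mm below the drum's top); z points up along the shank. Round, so its yaw does not matter. It weighs at most 0.3 kg.
- drum_38_center (a point): Centre of the second thinnest drum sander: an upright drum of reddish-brown abrasive, 38 mm in diameter and 50 mm high, grey on top, with a bare steel shank 10 mm in diameter rising 36 mm from the middle of its top (86 mm high in all). It stands loose on its flat end. This point is on its axis, 43 mm above its foot (half-way up, so 7 mm below the drum's top); z points up along the shank. Round, so its yaw does not matter. It weighs at most 0.3 kg.
- drum_48_center (a point): Centre of the second thickest drum sander: an upright drum of reddish-brown abrasive, 48 mm in diameter and 50 mm high, grey on top, with a bare steel shank 10 mm in diameter rising 36 mm from the middle of its top (86 mm high in all). It stands loose on its flat end. This point is on its axis, 43 mm above its foot (half-way up, so 7 mm below the drum's top); z points up along the shank. Round, so its yaw does not matter. It weighs at most 0.3 kg.
- drum_58_center (a point): Centre of the thickest drum sander: an upright drum of reddish-brown abrasive, 58 mm in diameter and 50 mm high, grey on top, with a bare steel shank 10 mm in diameter rising 36 mm from the middle of its top (86 mm high in all). It stands loose on its flat end. This point is on its axis, 43 mm above its foot (half-way up, so 7 mm below the drum's top); z points up along the shank. Round, so its yaw does not matter. It weighs at most 0.3 kg.
- spot_1: A black round spot, 64 mm across, painted flat on the rack (an end spot of the row). The rack is a fixed pale wooden plank, 370 x 75 mm and 12 mm thick, with four such spots in a straight row, 75 mm apart, in the order spot_1, 2, 3, 4. Origin: the spot's centre on the plank's top face; y points along the row from spot_1 towards spot_4, x across the plank, z up.
- spot_2: A black round spot, 64 mm across, painted flat on the rack (an inner spot, next to spot_1). The rack is a fixed pale wooden plank, 370 x 75 mm and 12 mm thick, with four such spots in a straight row, 75 mm apart, in the order spot_1, 2, 3, 4. Origin: the spot's centre on the plank's top face; y points along the row from spot_1 towards spot_4, x across the plank, z up.
- spot_3: A black round spot, 64 mm across, painted flat on the rack (an inner spot, next to spot_4). The rack is a fixed pale wooden plank, 370 x 75 mm and 12 mm thick, with four such spots in a straight row, 75 mm apart, in the order spot_1, 2, 3, 4. Origin: the spot's centre on the plank's top face; y points along the row from spot_1 towards spot_4, x across the plank, z up.
- spot_4: A black round spot, 64 mm across, painted flat on the rack (the other end spot of the row). The rack is a fixed pale wooden plank, 370 x 75 mm and 12 mm thick, with four such spots in a straight row, 75 mm apart, in the order spot_1, 2, 3, 4. Origin: the spot's centre on the plank's top face; y points along the row from spot_1 towards spot_4, x across the plank, z up.
- red_button: Red round button, 26 mm across and 10 mm high, fixed on one end of the rack in line with the spots, 55 mm from the nearest spot's centre; it marks the end for the thinnest drum and may be beside spot_1 or beside spot_4 (a like black button is at the other end). Origin: centre of its underside.
- bead_bowl: Loose white bowl of beads, 100 mm across and 35 mm high, standing beside the work; a bystander. Origin: centre of its foot.

How it is judged:
At the end, for the whole second after the job is handed in: All four drums stand on the rack (foot on its face within 5 mm, upright within 0.12 rad), at rest (slower than 0.02 m/s), each axis within 13 mm of its spot's centre; counted from the red button's end they are the 28, 38, 48 and 58 mm drum (((horizontal distance between red_button and spot_1 below 0.1 m and horizontal distance between drum_28_center and spot_1 below 0.013 m and horizontal distance between drum_38_center and spot_2 below 0.013 m and horizontal distance between drum_48_center and spot_3 below 0.013 m and horizontal distance between drum_58_center and spot_4 below 0.013 m) or (horizontal distance between red_button and spot_4 below 0.1 m and horizontal distance between drum_28_center and spot_4 below 0.013 m and horizontal distance between drum_38_center and spot_3 below 0.013 m and horizontal distance between drum_48_center and spot_2 below 0.013 m and horizontal distance between drum_58_center and spot_1 below 0.013 m)) and angle between each of drum_28_center, drum_38_center, drum_48_center, drum_58_center's own z axis and vertical below 0.12 rad and z of drum_28_center in the frame of spot_1 between 0.038 and 0.048 m and linear speed of each of drum_28, drum_38, drum_48, drum_58 below 0.02 m/s and z of drum_38_center in the frame of spot_1 between 0.038 and 0.048 m and z of drum_48_center in the frame of spot_1 between 0.038 and 0.048 m and z of drum_58_center in the frame of spot_1 between 0.038 and 0.048 m); the robot touches nothing.
It fails at once if a drum is knocked over (leaning more than 1.2 rad) (angle between any of drum_28_center, drum_38_center, drum_48_center, drum_58_center's own z axis and vertical above 1.2 rad).
It fails at once if the bowl of beads is moved by more than 20 mm (distance of bead_bowl from where it was at the start of the episode above 0.02 m).
It also fails if it takes over 93 s, if anything falls off the work surface, if the arm or the gripper's body presses on something with over 40 N, if the wrist force passes 120 N, or if a joint passes its speed limit or range.

## Working session

There is one attempt and no reset: what is moved stays moved. The work goes in short steps, Python scripts to look and compute and a tool call to move; the robot and the scene stay as the last step left them, time stands still between calls to the robot, and variables do not carry over. Pictures are saved under pics/ and viewed, and the job is handed in when it is done.

Besides the shell and the picture viewer there is one more tool, called after ">>>" as name(argument=value, ...) on one line, values as JSON. step_arm: Moves the arm, as the interface text tells. Its arguments: {"type":"object","properties":{"rows":{"type":"array","items":{"type":"number"}},"jaw":{"type":"number"}},"required":["rows"]}

```bash
ls; mkdir -p pics; python3 - <<'E'
from station import ctrl
import cv2,numpy as np
o=ctrl.get_obs();print(o)
for n in("top","scene"):
    s=ctrl.snapshot(n);cv2.imwrite(f"pics/{n}0.png",s["image"]);print(n,s["mtx"],s["origin"],s["rotation"])
s=ctrl.snapshot("wrist");print(s["hand_eye"],s["mtx"]);cv2.imwrite("pics/wrist0.png",s["image"])
E
```

```text
pics
{'t': 0.0, 'joint_positions': array([ 1.03057817e+00,  1.31127237e-01,  1.48929943e+00, -3.82350016e-05,
        1.52295935e+00, -8.53621746e-02]), 'joint_vel': array([ 0.00069666, -0.00068978,  0.00087881,  0.0002516 , -0.0003409 ,
        0.00048468]), 'tau': array([ 6.60557475e-05, -5.59818542e+01, -4.91776228e+01,  7.67109124e-02,
        3.47817480e-02, -1.87069522e-04]), 'tool_pos': array([0.26328092, 0.53852216, 0.21759663]), 'eef_rot': array([-0.37468958,  0.60041882,  0.37408828,  0.59930202]), 'ft_force': array([ 0.54045114,  0.66502697, -0.01530821]), 'ft_torque': array([ 0.0328132 , -0.03445162, -0.0027256 ]), 'opening': 1.0015708608939595}
top [[473.62352412   0.         322.20670814]
 [  0.         473.62352412 198.46882374]
 [  0.           0.           1.        ]] [0.47002624 0.08777001 1.19509014] [ 0.71049586 -0.70230254  0.02967775 -0.03295462]
scene [[395.0191415    0.         317.60949985]
 [  0.         395.0191415  206.44559939]
 [  0.           0.           1.        ]] [0.82402688 0.52235584 0.72880103] [ 0.23765395  0.91676308 -0.30910265 -0.08672723]
[[-4.28876502e-04 -2.85986519e-01  9.58233545e-01 -1.64896296e-01]
 [ 1.38419336e-04 -9.58233641e-01 -2.85986486e-01  8.01065828e-02]
 [ 9.99999898e-01  9.98516770e-06  4.50549956e-04 -2.97068133e-04]
 [ 0.00000000e+00  0.00000000e+00  0.00000000e+00  1.00000000e+00]] [[342.17201823   0.         319.42152114]
 [  0.         342.17201823 198.06018173]
 [  0.           0.           1.        ]]
```

View pics/top0.png

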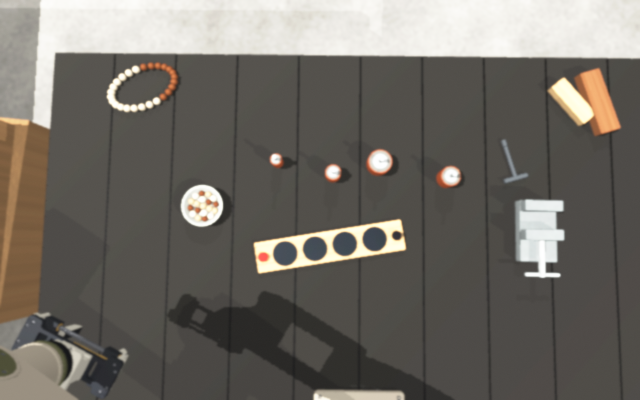

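View pics/scene0.png

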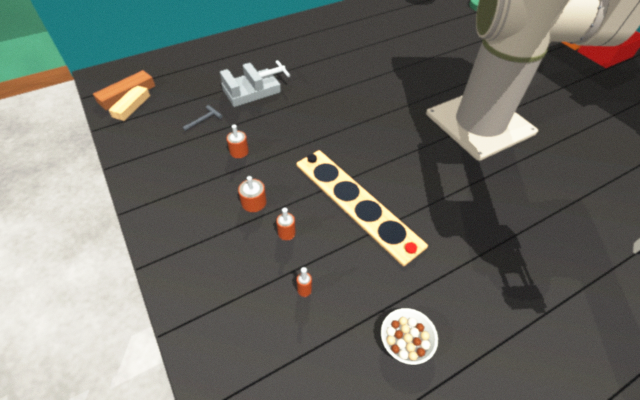

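View pics/wrist0.png

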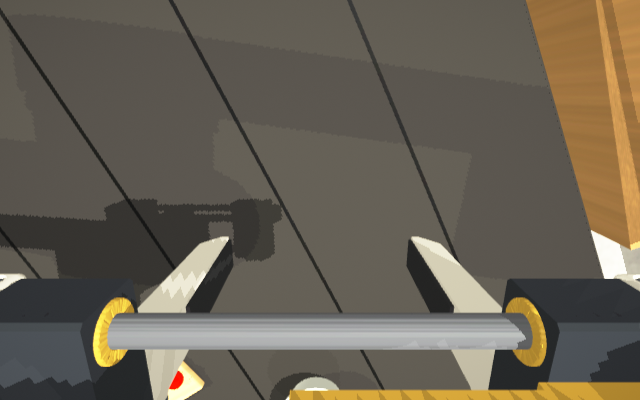

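Top view: red button is at about (263,257), with spots at (285,253), (315,248), (345,244) and (375,239). The drums are at (276,160), (333,173), (380,161) and (449,177), and the bowl is at (202,206). I'll zoom in and measure.

```bash
cat > h.py <<'E'
import numpy as np,cv2
from scipy.spatial.transform import Rotation as R
def rays(s,px):
    px=np.atleast_2d(px).astype(float)
    d=np.c_[(px-s["mtx"][[0,1],[2,2]])/s["mtx"][0,0],np.ones(len(px))]
    return d@R.from_quat(s["rotation"]).as_matrix().T if np.size(s["rotation"])==4 else d@np.array(s["rotation"]).T
def cast(s,px,z):
    d=rays(s,px);o=np.array(s["origin"]);return o+d*((z-o[2])/d[:,2])[:,None]
def proj(s,P):
    M=R.from_quat(s["rotation"]).as_matrix();c=(np.atleast_2d(P)-s["origin"])@M
    return c[:,:2]/c[:,2:]*s["mtx"][0,0]+s["mtx"][[0,1],[2,2]]
E
python3 - <<'E'
from station import ctrl
from h import *
s=ctrl.snapshot("top");im=s["image"];import pickle
s2=ctrl.snapshot("scene");pickle.dump((s,s2),open("s0.pkl","wb"))
print(im[177,449],im[160,276],im[182,452])
c=im[140:280,240:480];cv2.imwrite("pics/z.png",cv2.resize(c,None,fx=3.3,fy=3.3,interpolation=cv2.INTER_NEAREST))
c=s2["image"][110:310,215:440];cv2.imwrite("pics/z2.png",cv2.resize(c,None,fx=3,fy=3,interpolation=cv2.INTER_NEAREST))
E
```

```text
[251 251 251] [227 229 227] [228 233 234]
```

View pics/z.png

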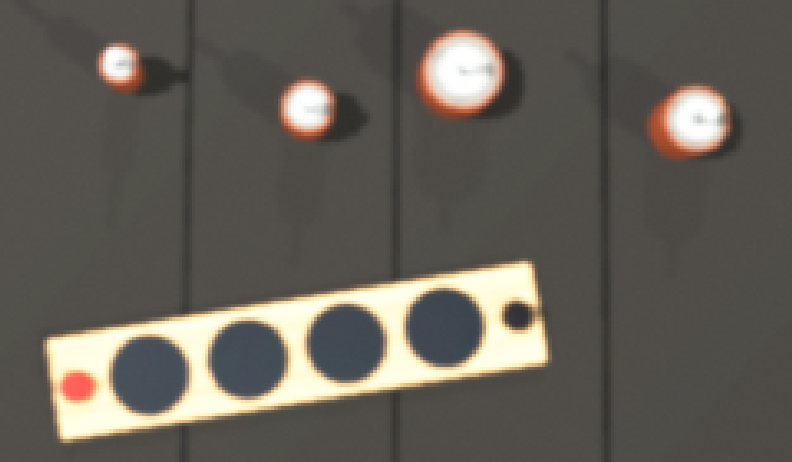

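View pics/z2.png

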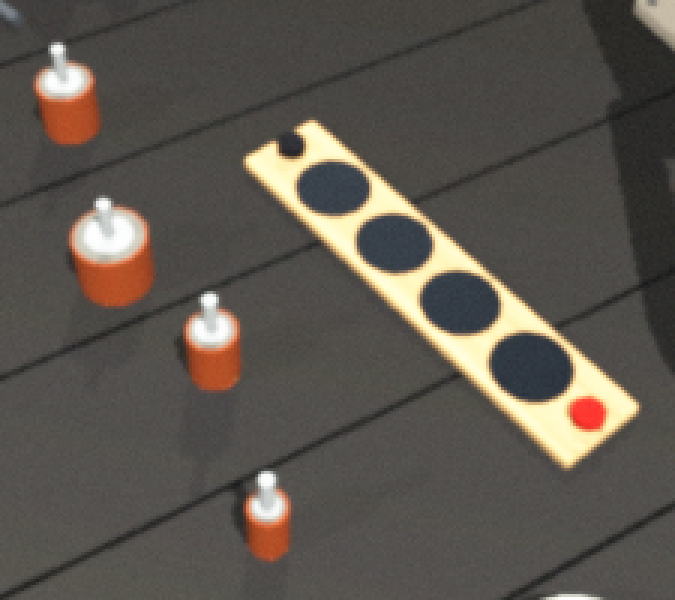

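```bash
cat >> h.py <<'E'
def drums(s,hint=None):
    im=s["image"].astype(int);b,g,r=im[...,0],im[...,1],im[...,2]
    W=((im.min(2)>150)).astype(np.uint8);O=((r>110)&(r-b>50)|(W>0)).astype(np.uint8)
    return W,O
def spots(s):
    im=s["image"].astype(int);b,g,r=im[...,0],im[...,1],im[...,2]
    wood=((r>170)&(g>140)&(r-b>25)).astype(np.uint8)
    return wood
E
python3 - <<'E'
from h import *;import pickle
s,s2=pickle.load(open("s0.pkl","rb"))
P0={}
for n,S,cs in(("top",s,[(276,160),(333,173),(380,161),(449,177)]),("scene",s2,[(304,282),(286,226),(252,195),(237,144)])):
    W,O=drums(S)
    for c in cs:
        x,y=c;w=34 if n=="scene" else 22
        sub=np.zeros_like(W);sub[y-w:y+w,x-w:x+w]=1
        for nm,M in(("W",W),("O",O)):
            k,l,st,ce=cv2.connectedComponentsWithStats(M*sub)
            i=1+np.argmax(st[1:,4]);pts=np.argwhere(l==i)[:,::-1].astype(np.float32)
            (cx,cy),rad=cv2.minEnclosingCircle(pts)
            print(n,c,nm,"centroid",ce[i].round(2),"mec",round(cx,2),round(cy,2),round(rad,2),"bbox",st[i],"cast.05",cast(S,[ce[i]],.05).round(4)[0,:2],cast(S,[(cx,cy)],.05).round(4)[0,:2])
# spots
for n,S,roi in(("top",s,(215,280,245,415)),("scene",s2,(145,270,290,435))):
    im=S["image"].astype(int);wood=spots(S);m=np.zeros_like(wood);a,b,c,d=roi;m[a:b,c:d]=1;wood*=m
    cnt,_=cv2.findContours(wood,cv2.RETR_EXTERNAL,cv2.CHAIN_APPROX_NONE);cc=max(cnt,key=cv2.contourArea)
    f=np.zeros_like(wood);cv2.drawContours(f,[cc],-1,1,-1)
    dark=(f>0)&(im.max(2)<110)
    k,l,st,ce=cv2.connectedComponentsWithStats(dark.astype(np.uint8))
    for i in range(1,k):
        if st[i,4]>30:print(n,"dark",st[i],cast(S,[ce[i]],.012).round(4)[0])
    red=((im[...,2]>180)&(im[...,1]<110)).astype(np.uint8)*m
    ys,xs=np.nonzero(red);print("red",cast(S,[(xs.mean(),ys.mean())],.022))
# bowl
print("bowl",cast(s,[(202,206)],.035))
E
```

```text
top (276, 160) W centroid [275.06 158.66] mec 275.5 158.5 5.15 bbox [271 154   9  10  79] cast.05 [0.6682 0.2102] [0.6686 0.2091]
top (276, 160) O centroid [276.09 160.  ] mec 276.13 160.17 7.41 bbox [270 153  13  15 149] cast.05 [0.6649 0.2076] [0.6645 0.2075]
top (333, 173) W centroid [332.47 171.72] mec 332.56 171.65 6.97 bbox [326 165  14  14 149] cast.05 [0.6375 0.0694] [0.6377 0.0692]
top (333, 173) O centroid [332.45 172.5 ] mec 332.5 172.5 9.19 bbox [325 164  17  18 242] cast.05 [0.6356 0.0694] [0.6356 0.0693]
top (380, 161) W centroid [379.72 160.88] mec 379.68 160.78 10.82 bbox [369 151  22  21 368] cast.05 [ 0.6655 -0.0457] [ 0.6658 -0.0456]
top (380, 161) O centroid [378.92 161.81] mec 378.89 162.11 13.75 bbox [366 149  27  27 559] cast.05 [ 0.6632 -0.0438] [ 0.6625 -0.0437]
top (449, 177) W centroid [450.35 175.43] mec 450.63 175.38 8.78 bbox [442 167  17  18 238] cast.05 [ 0.6316 -0.2177] [ 0.6317 -0.2184]
top (449, 177) O centroid [448.11 176.51] mec 448.14 176.43 12.66 bbox [436 166  25  22 428] cast.05 [ 0.6289 -0.2122] [ 0.6291 -0.2123]
scene (304, 282) W centroid [
[... 926 characters left out ...]
(237, 144) O centroid [237.07 142.96] mec 238.0 140.5 16.98 bbox [226 124  22  34 501] cast.05 [ 0.6398 -0.1939] [ 0.6345 -0.2009]
top dark [363 228  23  22 399] [ 0.4762 -0.0363  0.012 ]
top dark [334 233  22  22 394] [0.4634 0.0373 0.012 ]
top dark [304 238  22  22 393] [0.4507 0.1114 0.012 ]
top dark [274 242  22  23 398] [0.438  0.1856 0.012 ]
red [[0.42917112 0.23784274 0.022     ]]
scene dark [314 164  24  17 319] [ 0.479  -0.0347  0.012 ]
scene dark [334 182  25  19 363] [0.466  0.0392 0.012 ]
scene dark [355 201  26  20 411] [0.4533 0.113  0.012 ]
scene dark [379 221  27  23 469] [0.4404 0.187  0.012 ]
red [[0.45454109 0.22649499 0.022     ]]
bowl [[0.55109551 0.38901251 0.035     ]]
```

```bash
cat >> h.py <<'E'
def delta(o,target):
    M=R.from_quat(o["eef_rot"]).as_matrix()
    return (M.T@(np.array(target)-o["tool_pos"])*1000).round(1)
def yaw(o):
    z=R.from_quat(o["eef_rot"]).as_matrix()[:,2];return np.degrees(np.arctan2(z[1],z[0]))
E
python3 - <<'E'
from station import ctrl
from h import *
o=ctrl.get_obs();M=R.from_quat(o["eef_rot"]).as_matrix();print(M.round(3),yaw(o),np.degrees(np.arctan2(.171,.985)))
E
```

```text
[[-0.    -0.898  0.439]
 [-0.001  0.439  0.898]
 [-1.     0.    -0.001]] 63.94339134606052 9.848622383138984
```

>>> step_arm(rows=[0, 0, 0, 9, 0, 0, 0, 9, 0, 0, 0, 9, 0, 0, 0, 9, 0, 0, 0, 9, 0, 0, 0, 9, 0, 0, 0, 0], jaw=1)

```text
t: 1.12
tool_pos: [0.2635, 0.5389, 0.2185]
eef_rot: [-0.062, 0.704, 0.062, 0.704]
ft_force: [-0.2, 0.1, 0.5]
opening: 1.002
```

```bash
python3 - <<'E'
from station import ctrl
from h import *
o=ctrl.get_obs();print(o["t"],yaw(o),o["tool_pos"],R.from_quat(o["eef_rot"]).as_matrix().round(3));print(delta(o,(.667,.208,.2176)))
E
```

```text
1.125 9.999303642761975 [0.26346248 0.53893508 0.21845472] [[-0.    -0.174  0.985]
 [-0.     0.985  0.174]
 [-1.    -0.    -0.   ]]
[   0.9 -396.   339.9]
```

>>> step_arm(rows=[0, -44, 37.8, 0, 0, -44, 37.8, 0, 0, -44, 37.8, 0, 0, -44, 37.8, 0, 0, -44, 37.8, 0, 0, -44, 37.8, 0, 0, -44, 37.8, 0, 0, -44, 37.8, 0, 0, -44, 37.8, 0, 0, 0, 0, 0])

```text
t: 2.38
tool_pos: [0.6693, 0.2037, 0.217]
eef_rot: [-0.061, 0.705, 0.061, 0.704]
ft_force: [0.2, 0.9, -0.5]
opening: 0.999
```

```bash
python3 - <<'E'
from station import ctrl
from h import *
o=ctrl.get_obs();print(o["t"],yaw(o),o["tool_pos"]);print(delta(o,(.667,.208,.2176)))
s=ctrl.snapshot("wrist");cv2.imwrite("pics/w1.png",s["image"])
E
```

```text
2.375 9.898938458161751 [0.66925194 0.20370763 0.21703042]
[-0.6  4.6 -1.5]
```

View pics/w1.png

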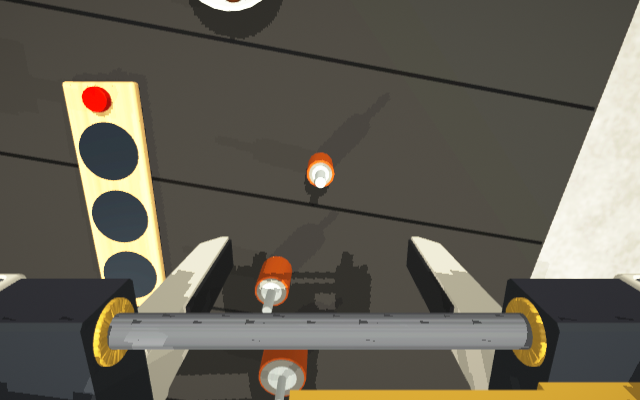

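```bash
cat >> h.py <<'E'
def wrist(ctrl):
    o=ctrl.get_obs();s=ctrl.snapshot("wrist");T=np.eye(4);T[:3,:3]=R.from_quat(o["eef_rot"]).as_matrix();T[:3,3]=o["tool_pos"]
    C=T@np.array(s["hand_eye"]);s["origin"]=C[:3,3];s["rotation"]=R.from_matrix(C[:3,:3]).as_quat();return o,s
E
python3 - <<'E'
from station import ctrl
from h import *
o,s=wrist(ctrl);print(o["t"],o["tool_pos"],delta(o,(.667,.208,.2176)),s["origin"])
print("shank tip",cast(s,[(320,182)],.086)," disc", cast(s,[(320,173)],.05))
print("red",cast(s,[(97,99)],.022),"spots",cast(s,[(108.5,151.5),(120,216)],.012))
print("proj of d28 top",proj(s,[(.667,.208,.086),(.667,.208,.05),(.667,.208,0)]))
W,O=drums(s);sub=np.zeros_like(W);sub[145:200,295:345]=1
for M in(W,O):
    k,l,st,ce=cv2.connectedComponentsWithStats(M*sub);print(st,ce)
E
```

```text
2.425 [0.66789062 0.20575112 0.21743264] [-0.2  2.4 -0.5] [0.65378719 0.28416997 0.38232248]
shank tip [[0.66674589 0.2119716  0.086     ]]  disc [[0.66672501 0.21224584 0.05      ]]
red [[0.43225559 0.24237033 0.022     ]] spots [[0.43788161 0.18767941 0.012     ]
 [0.45087091 0.11458382 0.012     ]]
proj of d28 top [[319.50863074 186.29736285]
 [319.53120996 177.16117281]
 [319.55591666 167.16414433]]
[[     0      0    640    400 255578]
 [   310    165     23     26    422]] [[319.4972885  199.53778103]
 [321.14218009 176.61848341]]
[[     0      0    640    400 255204]
 [   308    154     28     37    796]] [[319.49495306 199.58563345]
 [321.11809045 172.04522613]]
```

>>> step_arm(rows=[20, 2, 0, 0, 40, 0, 0, 0, 40, 0, 0, 0, 40, 0, 0, 0, 25, 0, 0, 0, 15, 0, 0, 0, 10, 0, 0, 0, 5, 0, 0, 0, 0, 0, 0, 0])

```text
t: 3.6
tool_pos: [0.667, 0.2098, 0.0242]
eef_rot: [-0.061, 0.704, 0.061, 0.705]
ft_force: [0.3, 0.4, 0.3]
opening: 0.997
```

```bash
python3 - <<'E'
from station import ctrl
from h import *
o,s=wrist(ctrl);print(o["t"],o["tool_pos"],o["ft_force"]);cv2.imwrite("pics/w2.png",s["image"])
E
```

```text
3.6 [0.66703437 0.20984007 0.0241862 ] [0.34302955 0.42746985 0.31753376]
```

View pics/w2.png

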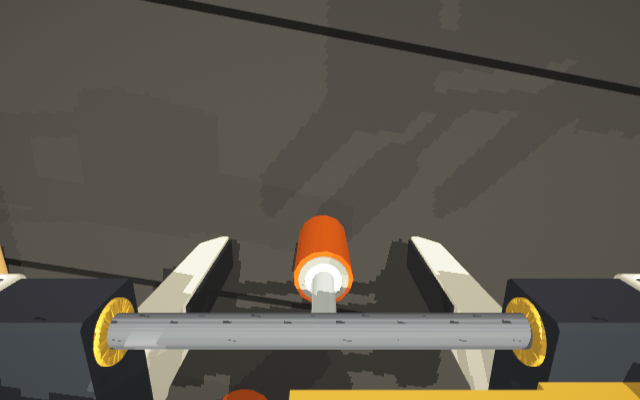

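The drum stands centred between the open fingers, at about column 323. I'll close on it.

>>> step_arm(rows=[0, 0, 0, 0, 0, 0, 0, 0, 0, 0, 0, 0, 0, 0, 0, 0, 0, 0, 0, 0, 0, 0, 0, 0, 0, 0, 0, 0, 0, 0, 0, 0], jaw=0)

```text
t: 4.65
tool_pos: [0.6667, 0.2097, 0.0236]
eef_rot: [-0.061, 0.704, 0.061, 0.704]
ft_force: [-0.1, 0.4, -0.6]
opening: 0.294
```

```bash
python3 - <<'E'
from station import ctrl
from h import *
o,s=wrist(ctrl);print(o["t"],o["tool_pos"],o["ft_force"],o["opening"]*93);cv2.imwrite("pics/w3.png",s["image"])
E
```

```text
4.65 [0.66670287 0.20967285 0.02364966] [-0.10300738  0.43509899 -0.63537615] 27.38796660678367
```

View pics/w3.png

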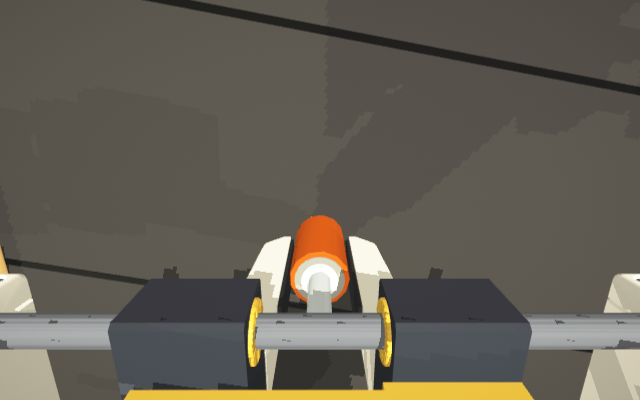

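```bash
cat >> h.py <<'E'
def heldcheck(ctrl,foot,dia,name):
    o,s=wrist(ctrl);im=s["image"].copy()
    ax=o["tool_pos"].copy()
    a=np.linspace(0,2*np.pi,40)
    for z,r in((foot+.05,dia/2),(foot,dia/2)):
        p=proj(s,np.c_[ax[0]+r*np.cos(a),ax[1]+r*np.sin(a),0*a+z])
        cv2.polylines(im,[p.round().astype(np.int32)],True,(0,255,0),1)
    cv2.imwrite(name,im[180:330,200:440].repeat(3,0).repeat(3,1));return o,s
E
python3 - <<'E'
from station import ctrl
from h import *
heldcheck(ctrl,0,.028,"pics/hc1.png")
E
```

```text
(no output)
```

View pics/hc1.png

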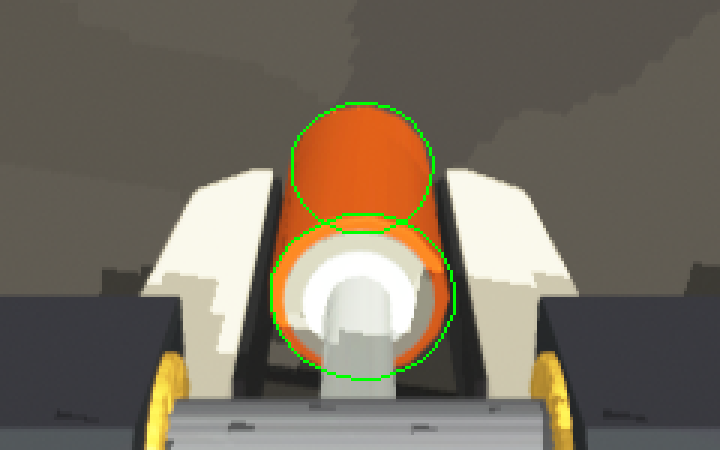

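The drawn outline at the tool axis matches the held drum to within about 1 mm. I'll carry it to the red-end spot.

>>> step_arm(rows=[-15, 0, 0, 0, -35, 0, 0, 0, -35, 2, -20, 0, -25, 3, -40, 0, -10, 3.6, -50, 0, 0, 3, -50, 0, 0, 3, -40, 0, 0, 2, -20, 0, 0, 0, -8.5, 0, 0, 0, 0, 0])

```text
t: 6.0
tool_pos: [0.4392, 0.1866, 0.1445]
eef_rot: [-0.061, 0.704, 0.061, 0.705]
ft_force: [1.1, -0.4, -0.8]
opening: 0.294
```

>>> step_arm(rows=[15, 0, 0, 0, 30, 0, 0, 0, 30, 0, 0, 0, 15, 0, 0, 0, 7, 0, 0, 0, 0, 0, 0, 0, 0, 0, 0, 0])

```text
t: 6.88
tool_pos: [0.4397, 0.1869, 0.0477]
eef_rot: [-0.061, 0.704, 0.061, 0.705]
ft_force: [0.5, 0.1, -0.6]
opening: 0.295
```

```bash
python3 - <<'E'
from station import ctrl
from h import *
o,s=heldcheck(ctrl,.024,.028,"pics/hc2.png");print(o["t"],o["tool_pos"],o["ft_force"],o["opening"],delta(o,(.439,.187,.0362)))
cv2.imwrite("pics/w4.png",s["image"])
E
```

```text
6.875 [0.43966708 0.18688051 0.0477271 ] [ 0.53730307  0.08696317 -0.60074378] 0.29503639397145975 [11.5  0.2 -0.7]
```

View pics/w4.png

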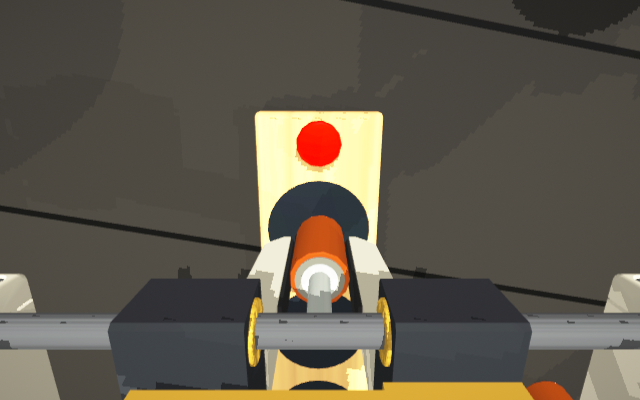

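```bash
python3 - <<'E'
from station import ctrl
from h import *
o,s=wrist(ctrl);print(proj(s,[(.439-.171*.032,.187+.985*.032,.012),(.439-.171*.055,.187+.985*.055,.022)]))
# observed far edge and red
print(cast(s,[(318.5,181)],.012),cast(s,[(319,143)],.022))
e=cast(s,[(318.5,181)],.012)[0];print("spot centre y dir",e[:2]-.032*np.array([-.171,.985]))
E
```

```text
[[319.10834323 178.41358831]
 [319.2001089  142.1333164 ]]
[[0.43344263 0.21688124 0.012     ]] [[0.4295682  0.24068463 0.022     ]]
spot centre y dir [0.43891463 0.18536124]
```

Within 2 mm. Lower and release.

>>> step_arm(rows=[5, -0.5, 0, 0, 4, 0, 0, 0, 2, 0, 0, 0, 0, 0, 0, 0, 0, 0, 0, 0])

```text
t: 7.6
tool_pos: [0.4387, 0.1861, 0.0355]
eef_rot: [-0.061, 0.705, 0.061, 0.704]
ft_force: [-1.2, 0.3, 0.1]
opening: 0.298
```

```bash
python3 - <<'E'
from station import ctrl
from h import *
o=ctrl.get_obs();print(o["t"],o["tool_pos"],o["ft_force"],o["opening"])
E
```

```text
7.6 [0.43873603 0.1860775  0.03554567] [-1.18527166  0.29094689  0.13028949] 0.2979146991649481
```

>>> step_arm(rows=[0, 0, 0, 0, 0, 0, 0, 0, 0, 0, 0, 0, 0, 0, 0, 0, 0, 0, 0, 0], jaw=1)

```text
t: 8.22
tool_pos: [0.4388, 0.1861, 0.0356]
eef_rot: [-0.061, 0.704, 0.061, 0.704]
ft_force: [0.1, -1.1, -0.0]
opening: 0.787
```

>>> step_arm(rows=[-10, 0, 0, 0, -30, 0, 0, 0, -40, 0, 0, 0, -30, -10, 15, 0, -10, -40, 40, 0, 0, -50, 50, 0, 0, -34, 45, 0, 0, -15.7, 25, 0, 0, 0, 0, 0, 0, 0, 0, 0])

```text
t: 9.48
tool_pos: [0.6298, 0.0739, 0.1558]
eef_rot: [-0.061, 0.705, 0.061, 0.704]
ft_force: [-0.7, 0.4, -0.0]
opening: 1.0
```

```bash
python3 - <<'E'
from station import ctrl
from h import *
o,s=wrist(ctrl);print(o["t"],o["tool_pos"],o["opening"],delta(o,(.637,.069,.0237)))
cv2.imwrite("pics/w5.png",s["image"])
t=ctrl.snapshot("top");cv2.imwrite("pics/t5.png",t["image"][140:280,180:480].repeat(2,0).repeat(2,1))
E
```

```text
9.475 [0.62976243 0.07389966 0.15581218] 0.9995706744070193 [132.1  -6.1   6.3]
```

View pics/w5.png

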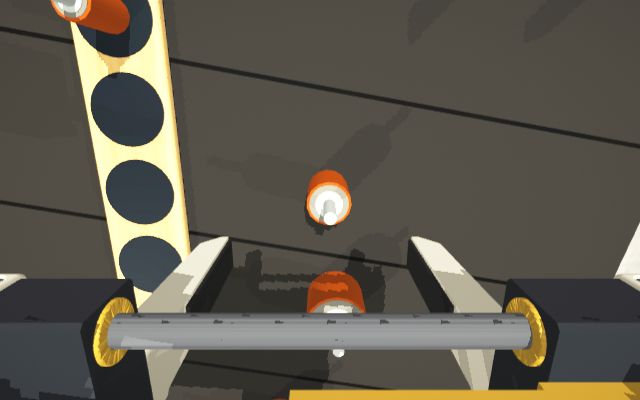

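View pics/t5.png

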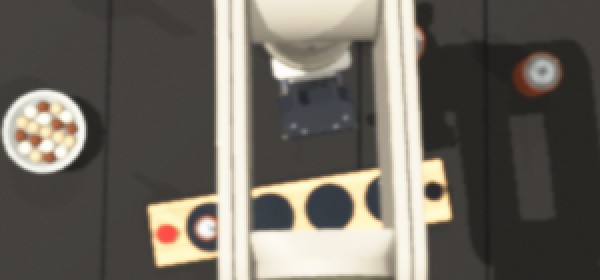

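```bash
python3 - <<'E'
from station import ctrl
from h import *
o,s=wrist(ctrl);print(o["t"],o["tool_pos"],delta(o,(.637,.069,.0237)),cast(s,[(328.5,204)],.05),cast(s,[(330,219)],.086))
E
```

```text
9.575 [0.62953189 0.07427761 0.15597633] [132.3  -6.5   6.5] [[0.63763521 0.06946436 0.05      ]] [[0.63780528 0.06941698 0.086     ]]
```

Settled. The wrist view puts the drum at (0.6375, 0.0694), which agrees with the top view.

>>> step_arm(rows=[15, -6.2, 7, 0, 35, 0, 0, 0, 35, 0, 0, 0, 25, 0, 0, 0, 15, 0, 0, 0, 7, 0, 0, 0, 0, 0, 0, 0])

```text
t: 10.5
tool_pos: [0.6384, 0.0687, 0.0237]
eef_rot: [-0.061, 0.704, 0.061, 0.704]
ft_force: [0.4, 0.5, -0.3]
opening: 0.998
```

>>> step_arm(rows=[0, 0, 0, 0, 0, 0, 0, 0, 0, 0, 0, 0, 0, 0, 0, 0, 0, 0, 0, 0, 0, 0, 0, 0, 0, 0, 0, 0], jaw=0)

```text
t: 11.38
tool_pos: [0.6383, 0.0687, 0.0236]
eef_rot: [-0.061, 0.704, 0.061, 0.704]
ft_force: [0.4, -0.3, 0.7]
opening: 0.403
```

```bash
python3 - <<'E'
from station import ctrl
from h import *
o,s=heldcheck(ctrl,0,.038,"pics/hc3.png");print(o["t"],o["tool_pos"],o["ft_force"],o["opening"]*93,delta(o,(.4515,.113,o["tool_pos"][2])))
E
```

```text
11.375 [0.63827087 0.06866203 0.02360527] [ 0.39203429 -0.26511669  0.68543924] 37.44699859673214 [   0.    75.9 -176.3]
```

View pics/hc3.png

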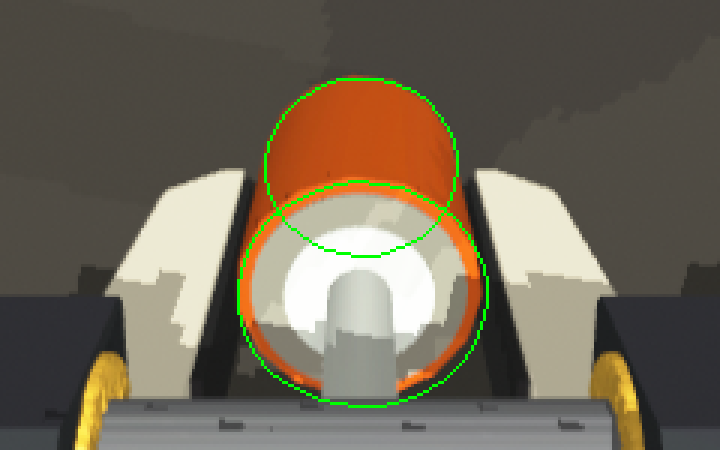

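>>> step_arm(rows=[-15, 0, 0, 0, -35, 0, 0, 0, -40, 0, 0, 0, -30, 5, -16.5, 0, 0, 15, -35, 0, 0, 20, -40, 0, 0, 20, -40, 0, 0, 10, -30, 0, 0, 5, -15, 0, 0, 0, 0, 0])

```text
t: 12.68
tool_pos: [0.4512, 0.1123, 0.1446]
eef_rot: [-0.061, 0.704, 0.062, 0.705]
ft_force: [1.0, -0.2, -0.6]
opening: 0.404
```

>>> step_arm(rows=[10, 0, 0, 0, 25, 0, 0, 0, 25, 0, 0, 0, 20, 0, 0, 0, 10, 0, 0, 0, 5, 0, 0, 0, 0, 0, 0, 0])

```text
t: 13.55
tool_pos: [0.4518, 0.112, 0.0488]
eef_rot: [-0.061, 0.704, 0.061, 0.704]
ft_force: [-0.1, -0.3, -0.2]
opening: 0.405
```

```bash
python3 - <<'E'
from station import ctrl
from h import *
o,s=wrist(ctrl);print(o["t"],o["tool_pos"],o["ft_force"],o["opening"],delta(o,(.4517,.1122,.0358)))
cv2.imwrite("pics/w6.png",s["image"])
E
```

```text
13.55 [0.45175795 0.11201657 0.04875104] [-0.07784125 -0.28888157 -0.21026131] 0.4047420279973394 [13.   0.2 -0. ]
```

View pics/w6.png

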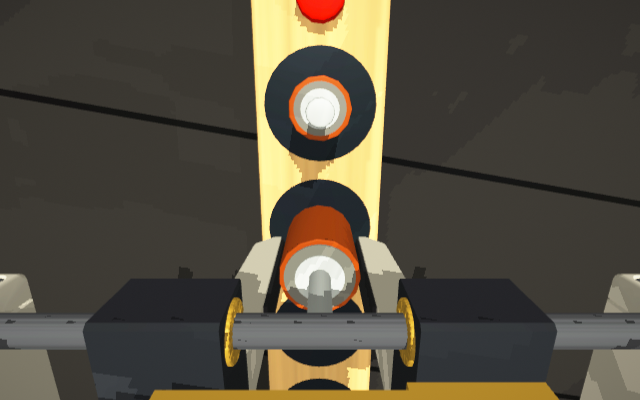

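>>> step_arm(rows=[5, 0, 0, 0, 5, 0, 0, 0, 3, 0, 0, 0, 0, 0, 0, 0, 0, 0, 0, 0])

```text
t: 14.22
tool_pos: [0.4515, 0.1121, 0.0356]
eef_rot: [-0.061, 0.704, 0.061, 0.704]
ft_force: [0.1, 1.1, -1.3]
opening: 0.402
```

>>> step_arm(rows=[0, 0, 0, 0, 0, 0, 0, 0, 0, 0, 0, 0, 0, 0, 0, 0, 0, 0, 0, 0], jaw=1)

```text
t: 14.85
tool_pos: [0.4515, 0.1121, 0.0356]
eef_rot: [-0.061, 0.704, 0.061, 0.704]
ft_force: [0.1, 0.9, 0.4]
opening: 0.892
```

>>> step_arm(rows=[-10, 0, 0, 0, -30, 0, 0, 0, -40, 0, 0, 0, -40, 0, 0, 0, -10, -20, 5, 0, 0, -40, 15, 0, 0, -45, 15, 0, 0, -45, 15, 0, 0, -45, 15, 0, 0, -45, 15, 0])

```text
t: 16.1
tool_pos: [0.5725, -0.112, 0.1665]
eef_rot: [-0.061, 0.704, 0.061, 0.705]
ft_force: [0.1, 0.2, 0.1]
opening: 1.002
```

>>> step_arm(rows=[0, -45, 15, 0, 0, -40, 15, 0, 0, -30.4, 10, 0, 0, 0, 0, 0, 0, 0, 0, 0, 0, 0, 0, 0])

```text
t: 16.85
tool_pos: [0.6309, -0.2162, 0.166]
eef_rot: [-0.062, 0.704, 0.062, 0.704]
ft_force: [-0.7, 1.0, 0.8]
opening: 0.999
```

```bash
python3 - <<'E'
from station import ctrl
from h import *
o,s=wrist(ctrl);print(o["t"],o["tool_pos"],o["opening"],delta(o,(.631,-.2175,.0237)))
cv2.imwrite("pics/w7.png",s["image"])
E
```

```text
16.85 [ 0.63085264 -0.21618585  0.16600271] 0.9988783158383152 [ 1.423e+02 -1.300e+00 -1.000e-01]
```

View pics/w7.png

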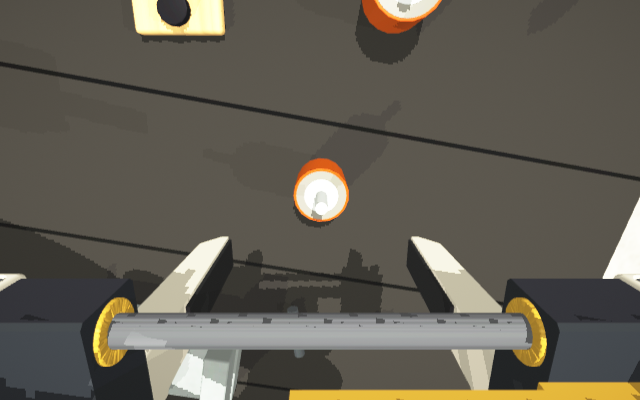

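```bash
python3 - <<'E'
from station import ctrl
from h import *
o,s=wrist(ctrl);c=cast(s,[(321,195.5)],.05)[0];print(o["t"],o["tool_pos"],c,cast(s,[(321,209)],.086),delta(o,(c[0],c[1],.0237)))
E
```

```text
16.9 [ 0.63090635 -0.21621947  0.16603168] [ 0.63218706 -0.21774583  0.05      ] [[ 0.63202937 -0.21794519  0.086     ]] [142.3  -1.7   1. ]
```

>>> step_arm(rows=[15, -1.7, 1, 0, 35, 0, 0, 0, 40, 0, 0, 0, 30, 0, 0, 0, 15, 0, 0, 0, 7, 0, 0, 0, 0, 0, 0, 0])

```text
t: 17.82
tool_pos: [0.6326, -0.2189, 0.0241]
eef_rot: [-0.061, 0.704, 0.061, 0.705]
ft_force: [-0.7, 0.5, 0.4]
opening: 0.999
```

>>> step_arm(rows=[0, 0, 0, 0, 0, 0, 0, 0, 0, 0, 0, 0, 0, 0, 0, 0, 0, 0, 0, 0, 0, 0, 0, 0], jaw=0)

```text
t: 18.58
tool_pos: [0.6323, -0.2188, 0.0237]
eef_rot: [-0.061, 0.704, 0.061, 0.704]
ft_force: [-0.6, 0.0, 0.8]
opening: 0.513
```

```bash
python3 - <<'E'
from station import ctrl
from h import *
o,s=heldcheck(ctrl,0,.048,"pics/hc4.png");print(o["t"],o["tool_pos"],o["ft_force"],o["opening"]*93,delta(o,(.4645,.0383,o["tool_pos"][2])))
E
```

```text
18.575 [ 0.63233049 -0.21877371  0.02367912] [-0.59402004  0.04841708  0.80025228] 47.748992053314325 [  -0.   282.2 -120.9]
```

View pics/hc4.png

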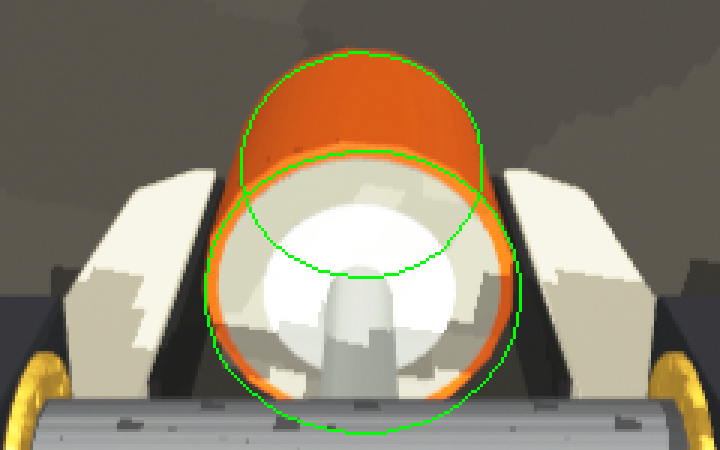

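>>> step_arm(rows=[-15, 0, 0, 0, -35, 0, 0, 0, -40, 0, 0, 0, -30, 15, -10, 0, 0, 35, -15, 0, 0, 40, -18, 0, 0, 40, -18, 0, 0, 40, -18, 0, 0, 40, -18, 0, 0, 35, -12, 0])

```text
t: 19.88
tool_pos: [0.4817, 0.0049, 0.1445]
eef_rot: [-0.061, 0.704, 0.061, 0.705]
ft_force: [0.1, -0.4, -0.7]
opening: 0.51
```

>>> step_arm(rows=[0, 25, -8, 0, 0, 11, -4, 0, 0, 0, 0, 0, 15, 0, 0, 0, 25, 0, 0, 0, 25, 0, 0, 0, 20, 0, 0, 0, 8, 0, 0, 0, 0, 0, 0, 0, 0, 0, 0, 0])

```text
t: 21.12
tool_pos: [0.4654, 0.0369, 0.0514]
eef_rot: [-0.061, 0.704, 0.061, 0.705]
ft_force: [-0.5, -0.2, -1.8]
opening: 0.511
```

```bash
python3 - <<'E'
from station import ctrl
from h import *
o,s=wrist(ctrl);print(o["t"],o["tool_pos"],o["ft_force"],o["opening"],delta(o,(.4645,.0370,.0358)))
cv2.imwrite("pics/w8.png",s["image"])
e=cast(s,[(320,0)],.012)
print(proj(s,[(.4645-.171*.032,.0383+.985*.032,.012)]))
E
```

```text
21.125 [0.46537667 0.03686342 0.05139434] [-0.51082827 -0.2115429  -1.84978432] 0.5109766785833799 [15.6  0.3 -0.9]
[[319.11176847 174.90733023]]
```

View pics/w8.png

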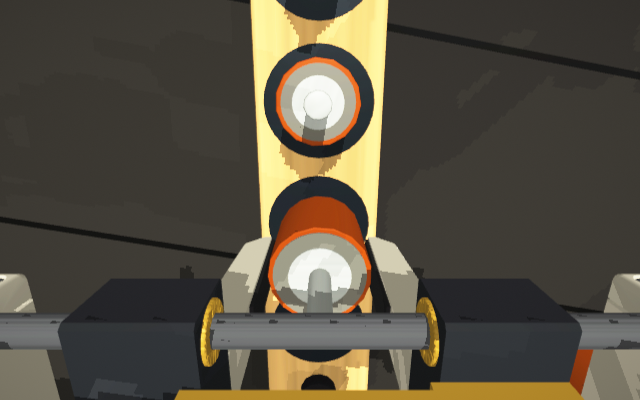

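>>> step_arm(rows=[5, 0, -0.8, 0, 6, 0, 0, 0, 3, 0, 0, 0, 1.5, 0, 0, 0, 0, 0, 0, 0, 0, 0, 0, 0])

```text
t: 21.92
tool_pos: [0.4637, 0.037, 0.0356]
eef_rot: [-0.061, 0.705, 0.061, 0.704]
ft_force: [-3.8, 0.4, 5.5]
opening: 0.514
```

>>> step_arm(rows=[0, 0, 0, 0, 0, 0, 0, 0, 0, 0, 0, 0, 0, 0, 0, 0, 0, 0, 0, 0], jaw=1)

```text
t: 22.55
tool_pos: [0.4638, 0.037, 0.0351]
eef_rot: [-0.061, 0.704, 0.061, 0.704]
ft_force: [0.7, 0.0, -0.4]
opening: 0.979
```

>>> step_arm(rows=[-10, 0, 0, 0, -30, 0, 0, 0, -40, 0, 0, 0, -40, 0, 0, 0, -10, -10, 15, 0, 0, -20, 30, 0, 0, -25, 36, 0, 0, -25, 36, 0, 0, -20, 36, 0, 0, -11.3, 20, 0])

```text
t: 23.8
tool_pos: [0.655, -0.0437, 0.1656]
eef_rot: [-0.061, 0.704, 0.061, 0.705]
ft_force: [0.3, -0.7, 0.5]
opening: 1.001
```

>>> step_arm(rows=[0, -5, 10, 0, 0, 0, 0, 0, 0, 0, 0, 0])

```text
t: 24.18
tool_pos: [0.6635, -0.0456, 0.1653]
eef_rot: [-0.061, 0.705, 0.061, 0.704]
ft_force: [1.0, 1.2, 0.2]
opening: 1.001
```

```bash
python3 - <<'E'
from station import ctrl
from h import *
o,s=wrist(ctrl);print(o["t"],o["tool_pos"],o["opening"],delta(o,(.666,-.046,.0237)))
cv2.imwrite("pics/w9.png",s["image"])
E
```

```text
24.175 [ 0.66352479 -0.04556087  0.16532959] 1.0007561626847077 [141.6  -0.9   2.4]
```

View pics/w9.png

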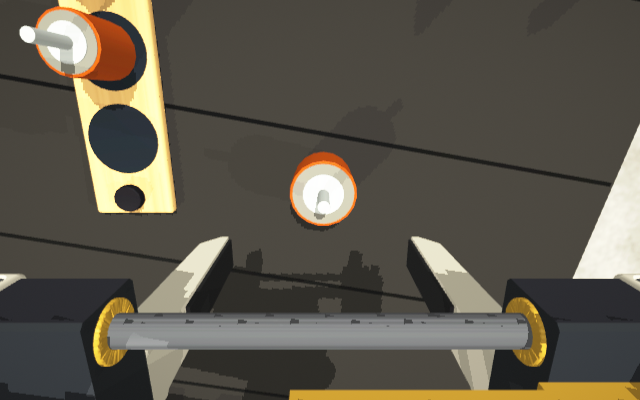

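```bash
python3 - <<'E'
from station import ctrl
from h import *
o,s=wrist(ctrl);c=cast(s,[(323,194)],.05)[0];print(o["t"],o["tool_pos"],c,cast(s,[(323,208)],.086),delta(o,(c[0],c[1],.0237)), "spot4",cast(s,[(123.5,138)],.012))
E
```

```text
24.225 [ 0.66355478 -0.04554534  0.16544725] [ 0.66621768 -0.04529977  0.05      ] [[ 0.6659614  -0.04603978  0.086     ]] [141.7  -0.2   2.7] spot4 [[ 0.47785614 -0.03486338  0.012     ]]
```

>>> step_arm(rows=[15, 0, 2.5, 0, 35, 0, 0, 0, 40, 0, 0, 0, 30, 0, 0, 0, 15, 0, 0, 0, 6.5, 0, 0, 0, 0, 0, 0, 0])

```text
t: 25.15
tool_pos: [0.667, -0.0456, 0.0242]
eef_rot: [-0.061, 0.704, 0.061, 0.705]
ft_force: [0.3, 0.5, -0.5]
opening: 0.999
```

>>> step_arm(rows=[0, 0, 0, 0, 0, 0, 0, 0, 0, 0, 0, 0, 0, 0, 0, 0, 0, 0, 0, 0, 0, 0, 0, 0], jaw=0)

```text
t: 25.9
tool_pos: [0.6668, -0.0456, 0.0239]
eef_rot: [-0.061, 0.704, 0.061, 0.705]
ft_force: [-1.7, 0.7, 1.6]
opening: 0.618
```

```bash
python3 - <<'E'
from station import ctrl
from h import *
o,s=heldcheck(ctrl,0,.058,"pics/hc5.png");print(o["t"],o["tool_pos"],o["ft_force"],o["opening"]*93,delta(o,(.4775,-.0355,o["tool_pos"][2])))
E
```

```text
25.9 [ 0.66678235 -0.04558908  0.02393029] [-1.66892444  0.67142793  1.6144172 ] 57.488344083448034 [-1.000e-01  4.260e+01 -1.847e+02]
```

View pics/hc5.png

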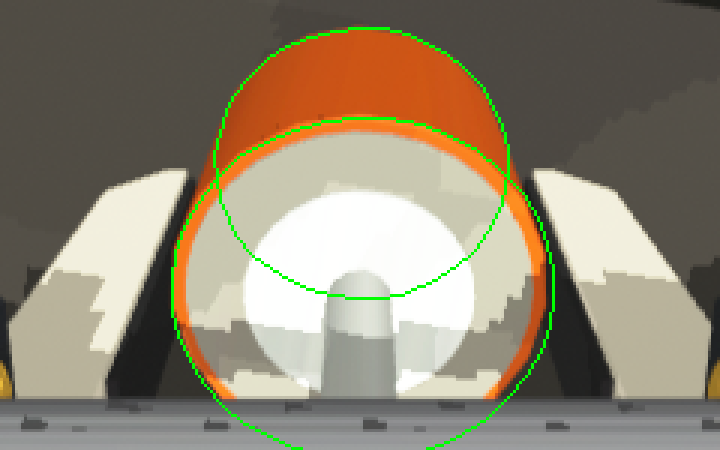

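>>> step_arm(rows=[-15, 0, 0, 0, -35, 0, 0, 0, -40, 0, 0, 0, -30, 2.5, -17, 0, 0, 8, -35, 0, 0, 10, -38, 0, 0, 10, -38, 0, 0, 7, -32, 0, 0, 5, -17, 0, 0, 0, -8, 0])

```text
t: 27.2
tool_pos: [0.4764, -0.0355, 0.1443]
eef_rot: [-0.061, 0.704, 0.061, 0.705]
ft_force: [-0.7, 0.6, -2.4]
opening: 0.619
```

>>> step_arm(rows=[0, 0, 0, 0, 10, 0, 0, 0, 25, 0, 0, 0, 25, 0, 0, 0, 20, 0, 0, 0, 10, 0, 0, 0, 4, 0, 0, 0, 0, 0, 0, 0, 0, 0, 0, 0])

```text
t: 28.32
tool_pos: [0.4778, -0.0358, 0.0505]
eef_rot: [-0.061, 0.704, 0.061, 0.705]
ft_force: [0.8, 0.4, -1.8]
opening: 0.617
```

```bash
python3 - <<'E'
from station import ctrl
from h import *
o,s=wrist(ctrl);print(o["t"],o["tool_pos"],o["ft_force"],o["opening"],delta(o,(.4775,-.0355,.0358)))
cv2.imwrite("pics/w10.png",s["image"])
print(proj(s,[(.4775-.171*.032,-.0355+.985*.032,.012)]))
E
```

```text
28.325 [ 0.47780526 -0.0357618   0.05048441] [ 0.8480211   0.37585083 -1.83262433] 0.6173455488144032 [14.7  0.3 -0.3]
[[319.71260658 177.24378863]]
```

View pics/w10.png

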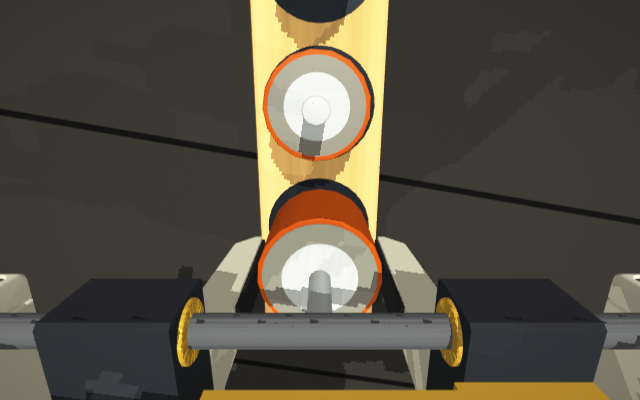

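Drum and spot are aligned: the spot's far edge is seen at row 179 and predicted at 177. Lower, release, and retreat upwards and clear of the top view.

>>> step_arm(rows=[5, 0, 0, 0, 5, 0, 0, 0, 3, 0, 0, 0, 1.5, 0, 0, 0, 0, 0, 0, 0, 0, 0, 0, 0])

```text
t: 29.12
tool_pos: [0.4769, -0.0356, 0.0358]
eef_rot: [-0.061, 0.705, 0.061, 0.704]
ft_force: [-5.0, 0.6, 8.3]
opening: 0.623
```

>>> step_arm(rows=[0, 0, 0, 0, 0, 0, 0, 0, 0, 0, 0, 0, 0, 0, 0, 0, 0, 0, 0, 0], jaw=1)

```text
t: 29.75
tool_pos: [0.477, -0.0356, 0.0351]
eef_rot: [-0.061, 0.704, 0.061, 0.704]
ft_force: [0.7, -0.5, 0.6]
opening: 0.995
```

>>> step_arm(rows=[-10, 0, 0, 0, -30, 0, 0, 0, -40, 0, 0, 0, -40, 0, 0, 0, -20, -20, 0, 0, 0, -40, 0, 0, 0, -45, 0, 0, 0, -45, 0, 0, 0, -45, 0, 0, 0, -45, 0, 0])

```text
t: 31.0
tool_pos: [0.5188, -0.2736, 0.1761]
eef_rot: [-0.061, 0.704, 0.061, 0.705]
ft_force: [-0.5, 0.4, -0.2]
opening: 1.003
```

>>> step_arm(rows=[0, -40, 0, 0, 0, -20, 0, 0, 0, 0, 0, 0, 0, 0, 0, 0])

```text
t: 31.5
tool_pos: [0.5288, -0.3304, 0.1754]
eef_rot: [-0.061, 0.704, 0.061, 0.704]
ft_force: [-0.1, 1.0, -0.6]
opening: 1.0
```

```bash
python3 - <<'E'
from station import ctrl
from h import *
s=ctrl.snapshot("top");s2=ctrl.snapshot("scene")
c=s["image"][140:290,170:480];cv2.imwrite("pics/f1.png",cv2.resize(c,None,fx=2.5,fy=2.5))
c=s2["image"][110:390,215:455];cv2.imwrite("pics/f2.png",cv2.resize(c,None,fx=2,fy=2))
im=s["image"].astype(int);W=((im.min(2)>140)&(im.max(2)-im.min(2)<35)).astype(np.uint8)
k,l,st,ce=cv2.connectedComponentsWithStats(W[215:280,245:415].copy())
for i in range(1,k):
    if st[i,4]>30:print(st[i],cast(s,[ce[i]+(245,215)],.062)[0].round(4))
print(ctrl.get_obs()["t"],ctrl.get_obs()["tool_pos"])
E
```

```text
[121  14  21  20 323] [ 0.476 -0.036  0.062]
[ 93  21  16  17 202] [0.4626 0.0376 0.062 ]
[ 63  28  12  12 118] [0.4505 0.1125 0.062 ]
[34 35  9  9 60] [0.4381 0.1855 0.062 ]
31.6 [ 0.52895774 -0.33010287  0.1754212 ]
```

View pics/f1.png

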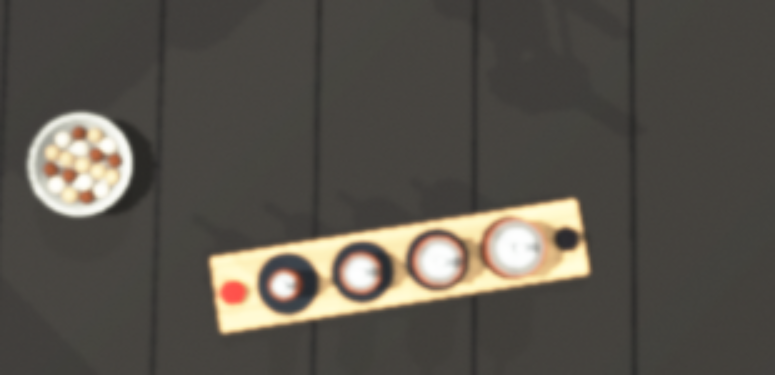

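View pics/f2.png

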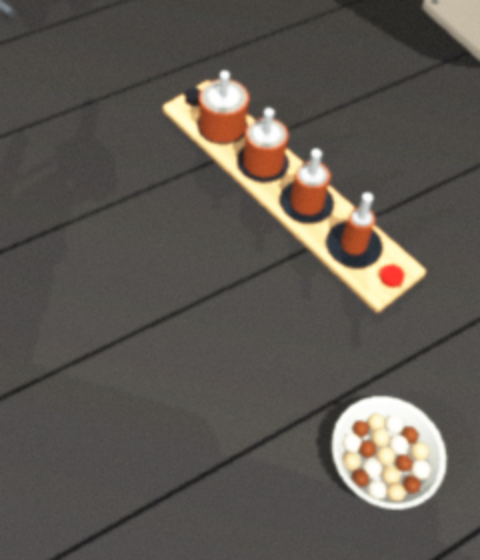

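All four drums stand upright on their spots and the bowl hasn't moved.

```bash
python3 -c "
from station import ctrl
print(ctrl.sign_off())"
```

```text
the job is handed in; nothing more can be done
None
```

I gripped each drum by its body with the jaws across the row. Counted from the red button, they now stand in the order 28, 38, 48 and 58 mm, one on each spot. I handed the job in at about 31.6 s of the 93 s allowed.

- **Placing:** in the last top view each drum's centre was within about 2 mm of its spot's centre (the limit is 13 mm), and the scene view showed all four upright.
- **Bowl and arm:** in the last pictures the bowl of beads looked untouched. I judged that by eye and did not measure it again. The gripper was open and well clear of everything, and the highest contact force I read was about 10 N.
- **Disagreements:** the cameras differed by 2–3 mm on where the spots are, which is about the calibration error, so I averaged them or checked against the wrist view. One move fell about 6 mm short because of the speed limit; I corrected it before gripping that drum.

No check failed. The sign-off gives no verdict, so the result itself is not confirmed.

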